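# Find the free tip-up lid and push it open

## Task

Three of the four seesaw lids of the wooden storage case are chocked shut and one is free. With the fingertips, gently press down the ribbed far ends of the lids until you find the one that rocks, then push that lid right open, so that it stays upright or leaning back. Do not pick up or shift the brush, the jar or the pliers.

Things in the scene. Friction and masses are not known exactly. Their poses are not given: they have to be found in the camera images.
- case: fixed dark wood case, 124 (x) x 286 (y) x 60 mm high. Origin: centre of its underside; x from its near to its far side, y left along the row of lids, z up. In its top lie four like pale wood lids, 102 (x) x 60 (y) x 6 mm, flush with the rim (z 60), centres at y +103.5, +34.5, -34.5, -103.5, walls of 6 mm between. Each is a seesaw on a stiff level axle along y at x +8, z 57, under a steel strip
- lid_1 (a joint): tilt of the leftmost (+y) lid, rad: 0 shut, grows as the ribbed far end goes down and the near end rises, 1.57 upright, stop at 1.8 (leaning back to the far side). Plain near end 60 mm long, cannot go down. A free lid stays at any angle it is left at; once its near end is up, a push of a few N on its underside from the near side towards the far side swings it on
- lid_2 (a joint): tilt of the second from the left lid, rad: 0 shut, grows as the ribbed far end goes down and the near end rises, 1.57 upright, stop at 1.8 (leaning back to the far side). Plain near end 60 mm long, cannot go down. A free lid stays at any angle it is left at; once its near end is up, a push of a few N on its underside from the near side towards the far side swings it on
- lid_3 (a joint): tilt of the third from the left lid, rad: 0 shut, grows as the ribbed far end goes down and the near end rises, 1.57 upright, stop at 1.8 (leaning back to the far side). Plain near end 60 mm long, cannot go down. A free lid stays at any angle it is left at; once its near end is up, a push of a few N on its underside from the near side towards the far side swings it on
- lid_4 (a joint): tilt of the rightmost (-y) lid, rad: 0 shut, grows as the ribbed far end goes down and the near end rises, 1.57 upright, stop at 1.8 (leaning back to the far side). Plain near end 60 mm long, cannot go down. A free lid stays at any angle it is left at; once its near end is up, a push of a few N on its underside from the near side towards the far side swings it on
- ribs_1 (a point): point to press on the leftmost (+y) lid: middle of the three low dark wood ribs on its top, 28 mm behind the axle; the far end reaches 42 mm behind the axle; moves with the lid. A free lid goes down under 2 to 3 N, with about 40 mm of space below; a lid chocked by a hidden block under this end gives less than 2 mm
- ribs_2 (a point): point to press on the second from the left lid: middle of the three low dark wood ribs on its top, 28 mm behind the axle; the far end reaches 42 mm behind the axle; moves with the lid. A free lid goes down under 2 to 3 N, with about 40 mm of space below; a lid chocked by a hidden block under this end gives less than 2 mm
- ribs_3 (a point): point to press on the third from the left lid: middle of the three low dark wood ribs on its top, 28 mm behind the axle; the far end reaches 42 mm behind the axle; moves with the lid. A free lid goes down under 2 to 3 N, with about 40 mm of space below; a lid chocked by a hidden block under this end gives less than 2 mm
- ribs_4 (a point): point to press on the rightmost (-y) lid: middle of the three low dark wood ribs on its top, 28 mm behind the axle; the far end reaches 42 mm behind the axle; moves with the lid. A free lid goes down under 2 to 3 N, with about 40 mm of space below; a lid chocked by a hidden block under this end gives less than 2 mm
- brush: bystander: brass brush with wooden handle, 205 x 18 x 25 mm, lying along y on the bench in front of the case; origin under its middle
- jar: bystander: white jar with red lid, 37 mm across, 26 mm high, on the bench right of the case; origin under its centre
- pliers: bystander: pliers with red handles, 128 x 36 x 13 mm, lying roughly along x on the bench right of the jar; origin under its middle

How it is judged:
By the outcome, as a careful person would: the job done as asked, in the order asked, and still so for the second after the job is handed in, with the robot touching nothing.
It also fails if it takes over 48 s, if anything falls off the work surface, if the arm or the gripper's body presses on something with over 40 N, if the wrist force passes 120 N, or if a joint passes its speed limit or range.

## Robot

A 6-joint arm with a two-finger parallel gripper is mounted at the origin on a cart in front of the work surface, level with it; the furniture and walls round the work are solid. World frame = base frame: x ahead of the robot, y to its left, z up, the work surface at z = 0. Lengths are in m, angles in rad, forces in N, time in s.
With the tool pointing down it reaches from about 0.3 to 0.85 m from the base axis. Payload 4.2 kg.
Tool frame: the origin (TCP) lies at the very end of the fingers, on their centre line; the grasp point (between the pads) lies 19 mm behind it (bot.grip_depth is the distance from the TCP to the grasp point, in m); z points along the fingers, y is the direction in which the jaws open and shut (so a half turn about z gives the same grasp; the last joint's range is limited). The gripper opens to 91 mm and grips with 3 to 60 N. Pads are 32 mm wide; open, the fingers measure 118 mm over their backs; the gripper's body (76 mm by 178 mm) begins 60 mm behind the grasp point.
Start: joints at [-1.319, 0.32, 1.565, -0, 1.257, -0.02], TCP at [0.154, -0.554, 0.214] pointing down, gripper open.
Joint ranges: [-3.11, 3.11], [-0.84, 2.01], [0.21, 2.61], [-1.34, 4.49], [0.05, 2.63], [-2.56, 2.56]. Speed limits (rad/s): [2.57, 2.57, 3.14, 3.14, 3.14, 3.14].

## Interface

Orientations are given as [roll, pitch, yaw] about the fixed x, y, z axes, in that order (R = Rz(yaw) Ry(pitch) Rx(roll)).
In Python, from rig import bot gives the robot as it stands.
- The arm moves only by the tool jog_arm, never from a script. Its argument "steps" is a list of rows, each an object with "hand": the closure, from -1 (fully open) to 1 (shut), so that 0 is half open; "travel": the shift along the tool's x, y, z in m, a list of three; "yaw": the turn about the tool's z in rad. In form: [{"hand": hand, "travel": [x, y, z], "yaw": yaw}, ...]. A call has 1 to 20 rows; each row shifts and turns the commanded pose from where the row before left it, along the tool's axes as they then stand; what a row does not reach is not made up. A row lasts 1/10 s, in which the tool goes at most 50 mm and 8.59 degrees, less where a joint would pass 70% of its speed; a pose out of reach is approached as far as the arm can. A call with a gripper value outside its range is refused whole. The fingers move at their own pace and stop on an object; the grip force is fixed at half the most. Time passes only in rows, so rows that do not move let the fingers close. It gives the time, the measured TCP pose, the force and the opening at its end, in the units of the state.
- bot.sense(): the state, without advancing time (a new reading comes with each control period).
- bot.get_image(name): name is "scene" or "top" or "wrist"; returns the picture (384x512x3 uint8, red, green, blue); there is no depth.
- bot.camera_model(name): a dict with "K" (3x3 intrinsics, pixels), "k1" (the pictures are not rectified: a ray, as slopes to the right and down, at radius r is drawn at 1 + k1 r^2 times it, then the intrinsics apply), "camera_from_world" (4x4, takes a point from world to camera coordinates); the wrist camera has in their place "hand_eye" (4x4, takes a point from camera to tool coordinates, whose origin is the TCP and whose axes are the flange's). Camera axes: x right, y down, z forward; pixel columns grow to the right and rows downward; lengths in m; the calibration is good to about 2 mm. A picture is of the moment at which its call begins: read the wrist's pose just before it. camera_model takes no time and is no camera call.
- bot.finish_job(): hands the job in, once; it reports no verdict.
The state is a dict: "time": time; "q": joint angles; "qd": joint speeds; "joint_torque": joint torques, N m; "tcp_pos": TCP position; "eef_rot": TCP orientation; "wrist_force": force on the tool from outside, world axes, zero at the start; "torque": the same for the moment, N m; "finger_gap": finger opening in m.
Only numpy, scipy, OpenCV 4.12 (cv2) and the standard library are available. Lean on these libraries where they do the work, as an engineer would, in place of code of your own. Each camera call takes 0.05 s, during which the arm holds its last target.

## Working session

There is one attempt and no reset: what is moved stays moved. The work goes in short steps, Python scripts to look and compute and a tool call to move; the robot and the scene stay as the last step left them, time stands still between calls to the robot, and variables do not carry over. Pictures are saved under pics/ and viewed, and the job is handed in when it is done.

Besides the shell and the picture viewer there is one more tool, called after "Request:" as name([rows], argument=value, ...), one row to a line, values as JSON. jog_arm: Moves the arm, as the interface text tells. Its arguments: {"type":"object","properties":{"steps":{"type":"array"}},"required":["steps"]}

```bash
ls; mkdir -p pics; python3 - <<'E'
from rig import bot
import cv2
s=bot.sense()
for k,v in s.items(): print(k,v)
for n in("scene","top","wrist"):
    im=bot.get_image(n); cv2.imwrite(f"pics/{n}0.png",im[:,:,::-1])
    m=bot.camera_model(n); print(n,m)
E
```

```text
pics
time 0.0
q [-1.31897654e+00  3.20260260e-01  1.56568876e+00 -2.57043939e-05
  1.25738263e+00 -1.99653603e-02]
qd [ 0.00191654  0.00083314  0.0019567   0.00275366 -0.00209222  0.00043883]
joint_torque [ 9.80095174e-04 -4.12470317e+01 -2.31970650e+01  7.26644299e-02
  4.53802804e-02 -1.23509567e-04]
tcp_pos [ 0.15424433 -0.5533955   0.21313468]
eef_rot [-3.13985352e+00 -1.02838047e-05  2.71793080e-01]
wrist_force [-0.63507262 -0.31789259 -0.83813446]
torque [-0.00912701  0.02618829  0.00090874]
finger_gap 0.09090939449684694
scene {'K': array([[347.61616489,   0.        , 254.97633998],
       [  0.        , 347.61616489, 196.85854187],
       [  0.        ,   0.        ,   1.        ]]), 'k1': 0.03512844608562615, 'camera_from_world': array([[-0.78090906, -0.62443589,  0.01615114,  0.31162894],
       [-0.40904646,  0.49166327, -0.76873157,  0.34266414],
       [ 0.47208266, -0.60691601, -0.63936759,  0.54129027],
       [ 0.        ,  0.        ,  0.        ,  1.        ]])}
top {'K': array([[399.95087267,   0.        , 255.68731046],
       [  0.        , 399.95087267, 189.0541
[... 204 characters left out ...]
0.16569067,  0.53205431],
       [ 0.16548188, -0.01149553, -0.98614583,  0.85260985],
       [ 0.        ,  0.        ,  0.        ,  1.        ]])}
wrist {'K': array([[267.24142844,   0.        , 252.10791494],
       [  0.        , 267.24142844, 192.39041025],
       [  0.        ,   0.        ,   1.        ]]), 'k1': -0.0044214379100538485, 'hand_eye': array([[ 8.67924151e-04, -9.56289507e-01, -2.92420288e-01,
         8.23299475e-02],
       [ 9.99999592e-01,  7.56995846e-04,  4.92498701e-04,
         2.86199377e-04],
       [-2.49610397e-04, -2.92420596e-01,  9.56289774e-01,
        -1.71190125e-01],
       [ 0.00000000e+00,  0.00000000e+00,  0.00000000e+00,
         1.00000000e+00]])}
```

View pics/top0.png

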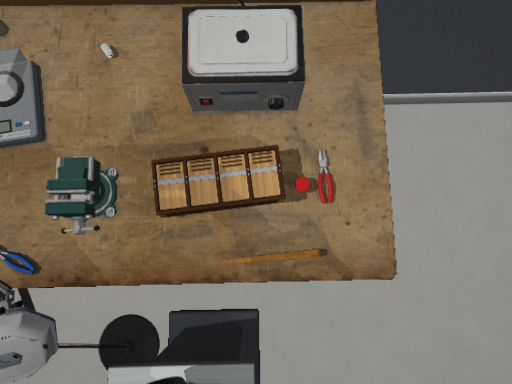

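View pics/scene0.png

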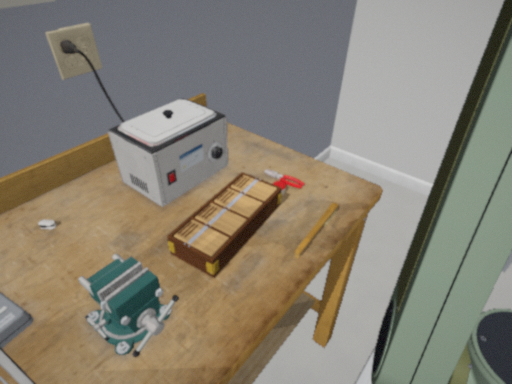

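The top view shows the case at about (152–285, 147–215), with the ribs on the far side (up), the jar at (303,184), the pliers at (325,177) and the brush at (275,257). I'll enlarge it to mark the corners.

```bash
python3 - <<'E'
import cv2
im=cv2.imread("pics/top0.png")[135:225,140:340]
cv2.imwrite("pics/topz.png",cv2.resize(im,None,fx=4,fy=4,interpolation=cv2.INTER_CUBIC))
E
```

```text
(no output)
```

View pics/topz.png

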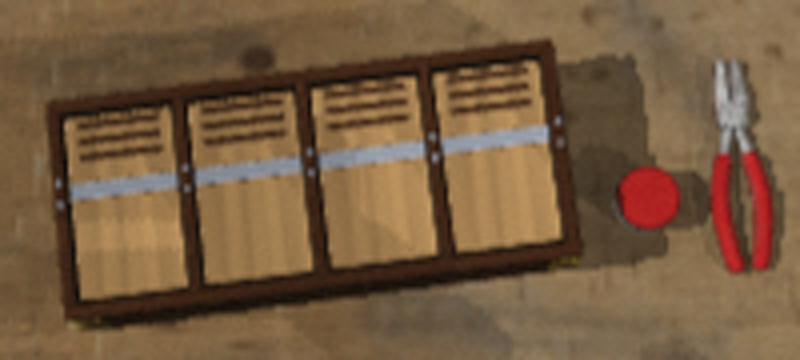

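```bash
cat > h.py <<'E'
import numpy as np, cv2
from scipy.spatial.transform import Rotation as R
def proj(m,P,T=None):
    T=m["camera_from_world"] if T is None else T
    p=np.c_[P,np.ones(len(P))]@T.T
    s=p[:,:2]/p[:,2:3]; r2=(s**2).sum(1,keepdims=True)
    s=s*(1+m["k1"]*r2); K=m["K"]
    return s*[K[0,0],K[1,1]]+K[:2,2]
def case2w(c,P):
    x,y,a=c; P=np.array(P,float); return np.c_[x+P[:,0]*np.cos(a)-P[:,1]*np.sin(a), y+P[:,0]*np.sin(a)+P[:,1]*np.cos(a),P[:,2]]
def ray(m,uv,z):
    from scipy.optimize import fsolve
    return fsolve(lambda q: proj(m,[[q[0],q[1],z]])[0]-uv,[0.5,-0.2])
E
python3 - <<'E'
from h import *
from rig import bot
from scipy.optimize import least_squares
m=bot.camera_model("top")
ys=[.1035,.0345,-.0345,-.1035]
P=[];uv=[]
def add(i,fl,fr,nr,nl):
    for c,q in zip([(.05,.03),(.05,-.03),(-.052,-.03),(-.052,.03)],(fl,fr,nr,nl)):
        P.append((c[0],ys[i]+c[1],.06)); uv.append((q[0]/4+140-.375,q[1]/4+135-.375))
add(0,(63,117),(172,103),(189,290),(80,300))
add(3,(433,70),(541,58),(563,241),(456,254))
add(1,(187,102),(297,88),(313,273),(203,286))
uv=np.array(uv)
f=lambda c:(proj(m,case2w(c,P))-uv).ravel()
r=least_squares(f,[.45,-.2,0.1]);print(r.x,np.abs(r.fun).max());print(r.fun.reshape(-1,2).round(1).tolist())
c=r.x
for i in range(4): print(i+1,case2w(c,[(.036,ys[i],.06)])[0],case2w(c,[(-.052,ys[i],.06)])[0])
print("jar",ray(m,(648/4+140,198/4+135),.026))
for n,uvp in dict(pl_far=(733/4+140,62/4+135),pl_near=(745/4+140,268/4+135),br_l=(228,261),br_r=(325,252)).items(): print(n,ray(m,uvp,.01))
print("app far side y", ray(m,(243,110),0.0),ray(m,(190,85),0.1), ray(m,(300,80),.1))
im=cv2.imread("pics/scene0.png");ms=bot.camera_model("scene")
q=proj(ms,case2w(c,[(.062,.143,.06),(.062,-.143,.06),(-.062,-.143,.06),(-.062,.143,.06)]+[(.036,y,.06) for y in ys]))
for p in q: cv2.circle(im,tuple(int(round(v)) for v in p),1,(0,255,0),-1)
cv2.imwrite("pics/scz.png",cv2.resize(im[150:290,140:340],None,fx=4,fy=4))
E
```

```text
[ 0.55066904 -0.09115144  0.1029077 ] 1.0884538203718535
[[0.1, 0.3], [-0.2, 0.5], [-0.0, -1.1], [-0.2, -0.2], [0.1, 1.0], [-0.4, 0.8], [0.2, -0.4], [-0.1, -0.3], [0.1, 0.3], [-0.6, 0.6], [0.4, -0.7], [0.6, -0.6]]
1 [0.57584643 0.01549916 0.06      ] [0.48831198 0.00645925 0.06      ]
2 [ 0.58293454 -0.05313581  0.06      ] [ 0.49540008 -0.06217571  0.06      ]
3 [ 0.59002264 -0.12177078  0.06      ] [ 0.50248819 -0.13081068  0.06      ]
4 [ 0.59711075 -0.19040575  0.06      ] [ 0.50957629 -0.19944565  0.06      ]
jar [ 0.54001064 -0.2817602 ]
pl_far [ 0.62372819 -0.33765589]
pl_near [ 0.50040356 -0.33846311]
br_l [ 0.37060095 -0.10899152]
br_r [ 0.38588914 -0.32966461]
app far side y [ 0.73195723 -0.14879764] [ 0.75371923 -0.03520777] [ 0.76093815 -0.27731474]
```

View pics/scz.png

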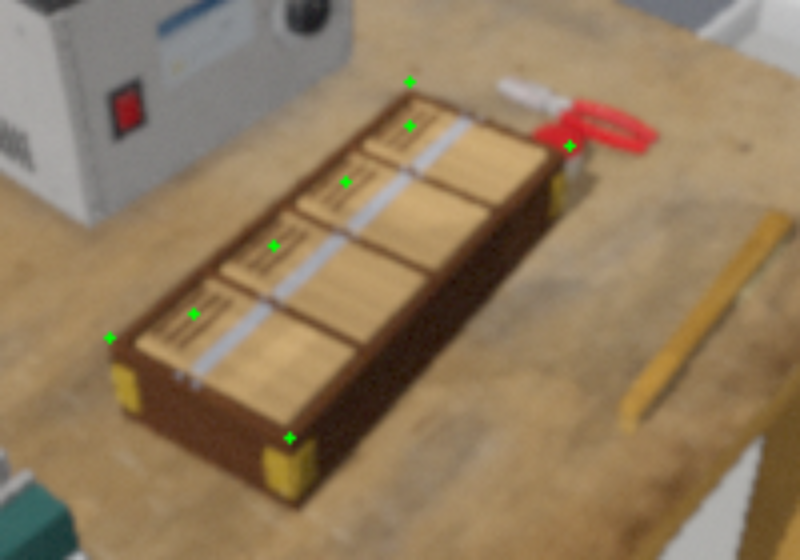

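View pics/wrist0.png

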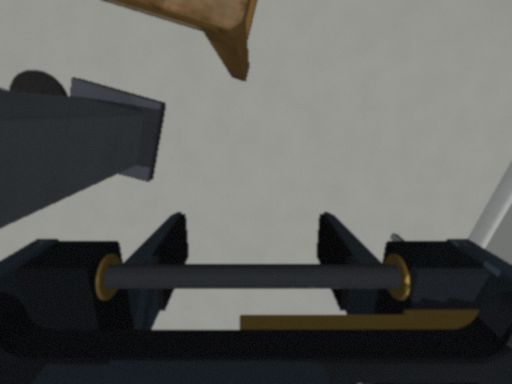

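The fit gives case origin (0.551, -0.091) with yaw 0.103. The lid sizes agree, and the scene view agrees to within a few mm. I'll turn the tool so that its y axis lies along the case x axis, then close the fingers.

Request:
jog_arm([
  {"hand": 1, "travel": [0, 0, -0.01], "yaw": -0.14},
  {"hand": 1, "travel": [0, 0, -0.01], "yaw": -0.14},
  {"hand": 1, "travel": [0, 0, -0.01], "yaw": -0.14},
  {"hand": 1, "travel": [0, 0, -0.01], "yaw": -0.14},
  {"hand": 1, "travel": [0, 0, 0], "yaw": -0.14},
  {"hand": 1, "travel": [0, 0, 0], "yaw": -0.14},
  {"hand": 1, "travel": [0, 0, 0], "yaw": -0.14},
  {"hand": 1, "travel": [0, 0, 0], "yaw": -0.14},
  {"hand": 1, "travel": [0, 0, 0], "yaw": -0.14},
  {"hand": 1, "travel": [0, 0, 0], "yaw": -0.14},
  {"hand": 1, "travel": [0, 0, 0], "yaw": 0},
])

```text
time: 1.25
tcp_pos: [0.1543, -0.5537, 0.2536]
eef_rot: [-3.141, -0.001, 1.672]
wrist_force: [-0.2, 0.3, 0.6]
finger_gap: 0.006
```

Request:
jog_arm([
  {"hand": 1, "travel": [0.02, 0.0215, 0], "yaw": 0},
  {"hand": 1, "travel": [0.02, 0.0215, 0], "yaw": 0},
  {"hand": 1, "travel": [0.02, 0.0215, 0], "yaw": 0},
  {"hand": 1, "travel": [0.02, 0.0215, 0], "yaw": 0},
  {"hand": 1, "travel": [0.02, 0.0215, 0], "yaw": 0},
  {"hand": 1, "travel": [0.02, 0.0215, 0], "yaw": 0},
  {"hand": 1, "travel": [0.02, 0.0215, 0], "yaw": 0},
  {"hand": 1, "travel": [0.02, 0.0215, 0], "yaw": 0},
  {"hand": 1, "travel": [0.02, 0.0215, 0], "yaw": 0},
  {"hand": 1, "travel": [0.02, 0.0215, 0], "yaw": 0},
  {"hand": 1, "travel": [0.02, 0.0215, 0], "yaw": 0},
  {"hand": 1, "travel": [0.02, 0.0215, 0], "yaw": 0},
  {"hand": 1, "travel": [0.02, 0.0215, 0], "yaw": 0},
  {"hand": 1, "travel": [0.02, 0.0215, 0], "yaw": 0},
  {"hand": 1, "travel": [0.02, 0.0215, 0], "yaw": 0},
  {"hand": 1, "travel": [0.02, 0.0215, 0], "yaw": 0},
  {"hand": 1, "travel": [0.02, 0.0215, 0], "yaw": 0},
  {"hand": 1, "travel": [0.02, 0.0215, 0], "yaw": 0},
  {"hand": 1, "travel": [0.02, 0.0215, 0], "yaw": 0},
  {"hand": 1, "travel": [0, 0, 0], "yaw": 0},
])

```text
time: 3.25
tcp_pos: [0.5243, -0.1323, 0.2535]
eef_rot: [3.141, -0.001, 1.672]
wrist_force: [-0.8, -0.5, 0.5]
finger_gap: 0.0001
```

```bash
python3 - <<'E'
from rig import bot
import cv2,json
s=bot.sense(); print(s["tcp_pos"],s["eef_rot"],s["finger_gap"],s["wrist_force"],s["time"],s["q"])
im=bot.get_image("wrist"); cv2.imwrite("pics/w1.png",im[:,:,::-1]); cv2.imwrite("pics/w1b.png",cv2.resize(im[:,:,::-1],(800,600)))
json.dump([list(s["tcp_pos"]),list(s["eef_rot"])],open("w1.json","w"))
E
```

```text
[ 0.52427635 -0.13230524  0.25348603] [ 3.14096128e+00 -1.06601073e-03  1.67209034e+00] 0.00014686497031985498 [-0.79288859 -0.50548582  0.5219805 ] 3.25 [-2.69225340e-01  2.42473103e-01  1.57344104e+00  1.26001470e-03
  1.32547617e+00 -3.70824906e-01]
```

View pics/w1b.png

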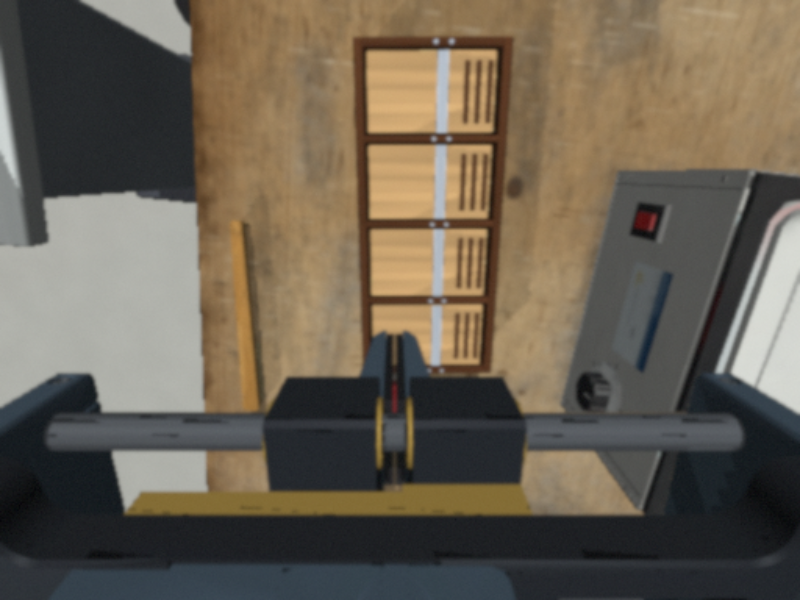

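The wrist view shows all four lids at x 366–497 (of 800). lid_1 is at the top (rows 48–133), then lid_2 (143–219), lid_3 (229–296) and lid_4 (304–368). I'll refit the case pose with this view.

```bash
cat >> h.py <<'E'
def wristT(m,pos,rpy):
    Tt=np.eye(4);Tt[:3,:3]=R.from_euler("xyz",rpy).as_matrix();Tt[:3,3]=pos
    return np.linalg.inv(Tt@m["hand_eye"])
E
python3 - <<'E'
from h import *
from rig import bot
import json
from scipy.optimize import least_squares
m=bot.camera_model("wrist");pos,rpy=json.load(open("w1.json"))
T=wristT(m,pos,rpy)
ys=[.1035,.0345,-.0345,-.1035]
P=[];uv=[]
def add(i,nl,fl,nr,fr):
    for c,q in zip([(-.052,.03),(.05,.03),(-.052,-.03),(.05,-.03)],(nl,fl,nr,fr)):
        P.append((c[0],ys[i]+c[1],.06)); uv.append((q[0]/1.5625-.2,q[1]/1.5625-.2))
add(0,(366,48),(497,49),(367,133),(495,134))
add(1,(367,143),(494,143),(368,219),(492,219))
add(2,(369,229),(490,229),(370,296),(489,296))
uv=np.array(uv)
f=lambda c:(proj(m,case2w(c[:3],np.array(P)),T)-uv).ravel()
r=least_squares(f,[.55,-.09,0.1]);print(r.x,np.abs(r.fun).max());print(r.fun.reshape(-1,2).round(1).tolist())
g=lambda c:(proj(m,case2w(c[:3],np.array(P)+[0,0,c[3]]),T)-uv).ravel()
print(least_squares(g,[.55,-.09,0.1,0]).x)
E
```

```text
[ 0.55093265 -0.08817424  0.11037206] 2.899577434109233
[[0.2, 1.1], [0.9, -0.3], [0.9, -0.0], [-0.8, -1.3], [1.1, 1.1], [-0.6, 0.4], [1.6, -0.1], [-2.0, -0.7], [1.1, 0.2], [-1.1, -0.4], [1.5, -0.2], [-2.9, -0.8]]
[ 0.55056706 -0.08831717  0.11043521  0.00456701]
```

Request:
jog_arm([
  {"hand": 1, "travel": [0.005, 0.033, 0], "yaw": 0},
  {"hand": 1, "travel": [0, 0.034, 0], "yaw": 0},
  {"hand": 1, "travel": [0, 0, 0.035], "yaw": 0},
  {"hand": 1, "travel": [0, 0, 0.04], "yaw": 0},
  {"hand": 1, "travel": [0, 0, 0.04], "yaw": 0},
  {"hand": 1, "travel": [0, 0, 0.04], "yaw": 0},
  {"hand": 1, "travel": [0, 0, 0.02], "yaw": 0},
  {"hand": 1, "travel": [0, 0, 0], "yaw": 0},
  {"hand": 1, "travel": [0, 0, 0], "yaw": 0},
])

```text
time: 4.2
tcp_pos: [0.5887, -0.1238, 0.0795]
eef_rot: [3.141, 0.0, 1.67]
wrist_force: [1.3, -0.4, 0.3]
finger_gap: 0.0003
```

```bash
python3 - <<'E'
from rig import bot
import cv2,json
s=bot.sense(); print(s["tcp_pos"],s["eef_rot"],s["finger_gap"],s["wrist_force"],s["time"],s["q"])
im=bot.get_image("wrist"); cv2.imwrite("pics/w2b.png",cv2.resize(im[:,:,::-1],(800,600)))
im=bot.get_image("scene"); cv2.imwrite("pics/s2.png",cv2.resize(im[100:300,120:360,::-1],None,fx=3,fy=3,interpolation=cv2.INTER_CUBIC))
E
```

```text
[ 0.58867176 -0.12375367  0.07953601] [3.14125275e+00 4.33117761e-04 1.67002083e+00] 0.0002955895097702661 [ 1.30919095 -0.36757478  0.29626668] 4.2 [-2.26158318e-01  4.70843600e-01  1.68864087e+00 -3.62917335e-04
  9.81647693e-01 -3.25181307e-01]
```

View pics/w2b.png

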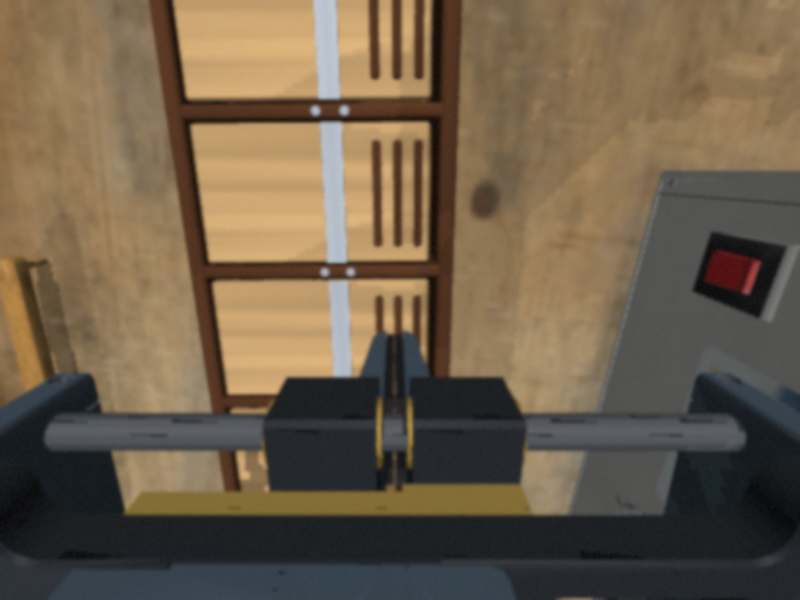

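View pics/s2.png

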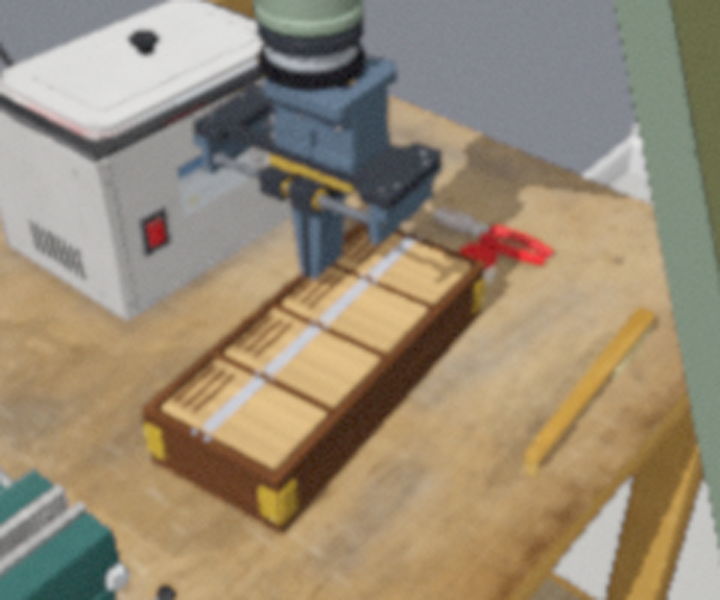

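The closed tips are centred over lid_3's ribs, with the middle rib at (397,330) and the fingers at (395,340). I'll press gently.

Request:
jog_arm([
  {"hand": 1, "travel": [0, 0, 0.006], "yaw": 0},
  {"hand": 1, "travel": [0, 0, 0.006], "yaw": 0},
  {"hand": 1, "travel": [0, 0, 0.003], "yaw": 0},
  {"hand": 1, "travel": [0, 0, 0.001], "yaw": 0},
  {"hand": 1, "travel": [0, 0, 0], "yaw": 0},
])

```text
time: 4.8
tcp_pos: [0.5885, -0.1228, 0.0627]
eef_rot: [-3.141, -0.0, 1.672]
wrist_force: [-0.5, -0.1, 0.0]
finger_gap: 0.0003
```

Request:
jog_arm([
  {"hand": 1, "travel": [0, 0, 0.001], "yaw": 0},
  {"hand": 1, "travel": [0, 0, 0.001], "yaw": 0},
  {"hand": 1, "travel": [0, 0, 0], "yaw": 0},
])

```text
time: 5.1
tcp_pos: [0.5886, -0.1229, 0.0609]
eef_rot: [-3.142, 0.0, 1.672]
wrist_force: [-0.2, -0.4, -0.3]
finger_gap: 0.0003
```

Request:
jog_arm([
  {"hand": 1, "travel": [0, 0, 0.001], "yaw": 0},
  {"hand": 1, "travel": [0, 0, 0], "yaw": 0},
])

```text
time: 5.3
tcp_pos: [0.5888, -0.123, 0.0601]
eef_rot: [3.141, 0.0, 1.672]
wrist_force: [-0.1, 0.5, -0.3]
finger_gap: 0.0001
```

Request:
jog_arm([
  {"hand": 1, "travel": [0, 0, 0.001], "yaw": 0},
  {"hand": 1, "travel": [0, 0, 0], "yaw": 0},
])

```text
time: 5.5
tcp_pos: [0.5888, -0.123, 0.06]
eef_rot: [3.141, 0.0, 1.672]
wrist_force: [-1.3, 0.2, 6.1]
finger_gap: 0.0002
```

Request:
jog_arm([
  {"hand": 1, "travel": [0, 0, 0.001], "yaw": 0},
  {"hand": 1, "travel": [0, 0, 0], "yaw": 0},
])

```text
time: 5.7
tcp_pos: [0.5888, -0.123, 0.0599]
eef_rot: [3.14, 0.0, 1.672]
wrist_force: [-3.1, 0.1, 11.5]
finger_gap: 0.001
```

Lid_3 takes 11.5 N and doesn't move, so it's chocked. Next is lid_2.

Request:
jog_arm([
  {"hand": 1, "travel": [0, 0, -0.014], "yaw": 0},
  {"hand": 1, "travel": [0.03, 0, 0], "yaw": 0},
  {"hand": 1, "travel": [0.039, 0, 0], "yaw": 0},
  {"hand": 1, "travel": [0, 0, 0.005], "yaw": 0},
  {"hand": 1, "travel": [0, 0, 0.004], "yaw": 0},
  {"hand": 1, "travel": [0, 0, 0.002], "yaw": 0},
  {"hand": 1, "travel": [0, 0, 0], "yaw": 0},
])

```text
time: 6.4
tcp_pos: [0.5816, -0.0552, 0.0604]
eef_rot: [-3.141, 0.0, 1.671]
wrist_force: [-0.2, -0.1, -0.1]
finger_gap: 0.0005
```

Request:
jog_arm([
  {"hand": 1, "travel": [0, 0, 0.001], "yaw": 0},
  {"hand": 1, "travel": [0, 0, 0.001], "yaw": 0},
  {"hand": 1, "travel": [0, 0, 0], "yaw": 0},
])

```text
time: 6.7
tcp_pos: [0.5819, -0.0552, 0.06]
eef_rot: [3.141, 0.001, 1.671]
wrist_force: [-1.3, -0.4, 5.8]
finger_gap: 0.0008
```

Request:
jog_arm([
  {"hand": 1, "travel": [0, 0, 0.001], "yaw": 0},
  {"hand": 1, "travel": [0, 0, 0], "yaw": 0},
])

```text
time: 6.9
tcp_pos: [0.5819, -0.0552, 0.0599]
eef_rot: [3.141, 0.001, 1.671]
wrist_force: [-3.4, -0.3, 11.0]
finger_gap: 0.0003
```

Lid_2 is also chocked. Next is lid_1.

Request:
jog_arm([
  {"hand": 1, "travel": [0, 0, -0.014], "yaw": 0},
  {"hand": 1, "travel": [0.033, 0, 0], "yaw": 0},
  {"hand": 1, "travel": [0.04, 0, 0], "yaw": 0},
  {"hand": 1, "travel": [0, 0, 0.005], "yaw": 0},
  {"hand": 1, "travel": [0, 0, 0.004], "yaw": 0},
  {"hand": 1, "travel": [0, 0, 0.002], "yaw": 0},
  {"hand": 1, "travel": [0, 0, 0], "yaw": 0},
])

```text
time: 7.6
tcp_pos: [0.5743, 0.0172, 0.0605]
eef_rot: [-3.141, 0.0, 1.67]
wrist_force: [-0.6, -0.8, -0.8]
finger_gap: 0.0004
```

Request:
jog_arm([
  {"hand": 1, "travel": [0, 0, 0.001], "yaw": 0},
  {"hand": 1, "travel": [0, 0, 0.001], "yaw": 0},
  {"hand": 1, "travel": [0, 0, 0], "yaw": 0},
])

```text
time: 7.9
tcp_pos: [0.5746, 0.0177, 0.0591]
eef_rot: [3.141, 0.001, 1.671]
wrist_force: [0.1, -0.3, 1.6]
finger_gap: 0.0005
```

Request:
jog_arm([
  {"hand": 1, "travel": [0, 0, 0.001], "yaw": 0},
  {"hand": 1, "travel": [0, 0, 0], "yaw": 0},
])

```text
time: 8.1
tcp_pos: [0.5746, 0.0181, 0.0581]
eef_rot: [3.141, 0.0, 1.672]
wrist_force: [-0.1, -1.2, 1.5]
finger_gap: 0.0003
```

Lid_1 gives under 1.5 N, so it's probably the free one. I'll keep pressing slowly.

Request:
jog_arm([
  {"hand": 1, "travel": [0, 0, 0.0015], "yaw": 0},
  {"hand": 1, "travel": [0, 0, 0.0015], "yaw": 0},
  {"hand": 1, "travel": [0, 0, 0.0015], "yaw": 0},
  {"hand": 1, "travel": [0, 0, 0.0015], "yaw": 0},
  {"hand": 1, "travel": [0, 0, 0], "yaw": 0},
])

```text
time: 8.6
tcp_pos: [0.5741, 0.0185, 0.0516]
eef_rot: [-3.141, -0.0, 1.672]
wrist_force: [0.4, -0.6, 0.2]
finger_gap: 0.0003
```

Request:
jog_arm([
  {"hand": 1, "travel": [0, -0.0005, 0.0015], "yaw": 0},
  {"hand": 1, "travel": [0, -0.0005, 0.0015], "yaw": 0},
  {"hand": 1, "travel": [0, 0, 0.0015], "yaw": 0},
  {"hand": 1, "travel": [0, 0, 0.0015], "yaw": 0},
  {"hand": 1, "travel": [0, 0, 0], "yaw": 0},
])

```text
time: 9.1
tcp_pos: [0.5733, 0.0184, 0.0457]
eef_rot: [-3.141, -0.0, 1.672]
wrist_force: [-0.5, -0.5, 2.0]
finger_gap: -0.0001
```

```bash
python3 - <<'E'
from rig import bot
import cv2
im=bot.get_image("wrist"); cv2.imwrite("pics/w3b.png",cv2.resize(im[:,:,::-1],(800,600)))
im=bot.get_image("scene"); cv2.imwrite("pics/s3.png",cv2.resize(im[100:300,120:360,::-1],None,fx=3,fy=3,interpolation=cv2.INTER_CUBIC))
E
```

```text
(no output)
```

View pics/w3b.png

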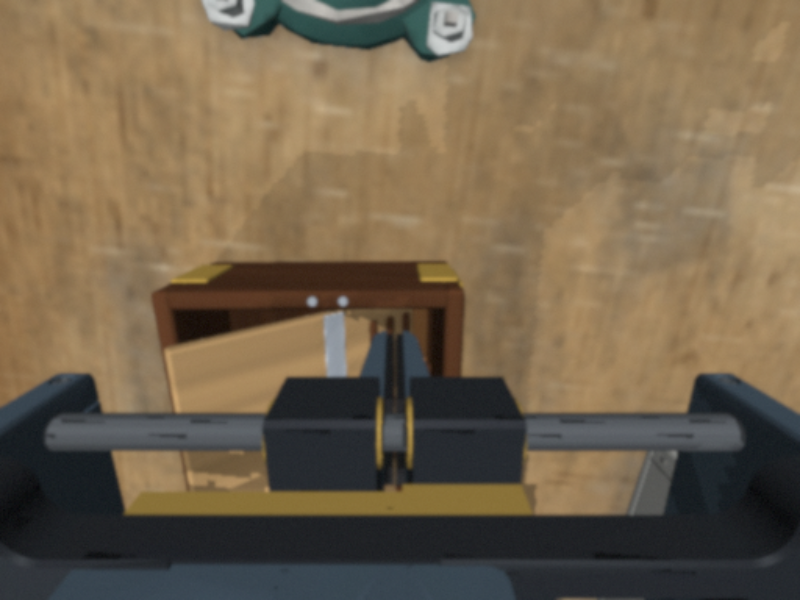

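View pics/s3.png

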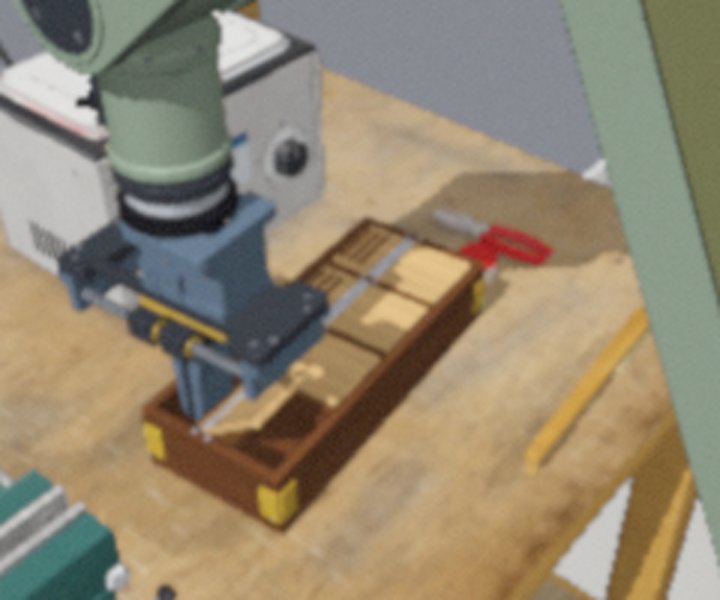

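Lid_1's near end is up about 35° and its compartment shows dark. I'll press a little further to widen the angle.

Request:
jog_arm([
  {"hand": 1, "travel": [0, 0, 0.0015], "yaw": 0},
  {"hand": 1, "travel": [0, 0, 0.0015], "yaw": 0},
  {"hand": 1, "travel": [0, 0, 0.0015], "yaw": 0},
  {"hand": 1, "travel": [0, 0, 0.0015], "yaw": 0},
  {"hand": 1, "travel": [0, 0, 0], "yaw": 0},
])

```text
time: 9.7
tcp_pos: [0.5733, 0.0182, 0.0397]
eef_rot: [-3.141, 0.0, 1.672]
wrist_force: [1.5, 0.4, -0.1]
finger_gap: 0.0006
```

Request:
jog_arm([
  {"hand": 1, "travel": [0, 0, -0.02], "yaw": 0},
  {"hand": 1, "travel": [0, 0, -0.04], "yaw": 0},
  {"hand": 1, "travel": [0, 0, -0.04], "yaw": 0},
  {"hand": 1, "travel": [0, 0, -0.03], "yaw": 0},
  {"hand": 1, "travel": [0, 0, 0], "yaw": 0},
  {"hand": 1, "travel": [0, -0.032, 0], "yaw": 0},
  {"hand": 1, "travel": [0, -0.04, 0], "yaw": 0},
  {"hand": 1, "travel": [0, -0.03, 0], "yaw": 0},
  {"hand": 1, "travel": [0, 0, 0], "yaw": 0},
  {"hand": 1, "travel": [0, 0, 0], "yaw": 0},
])

```text
time: 10.7
tcp_pos: [0.4712, 0.0079, 0.1694]
eef_rot: [-3.141, -0.0, 1.672]
wrist_force: [-0.1, 0.3, 0.5]
finger_gap: 0.0007
```

```bash
python3 - <<'E'
from rig import bot
import cv2
im=bot.get_image("wrist"); cv2.imwrite("pics/w4b.png",cv2.resize(im[:,:,::-1],(800,600)))
im=bot.get_image("scene"); cv2.imwrite("pics/s4.png",cv2.resize(im[100:300,120:360,::-1],None,fx=3,fy=3,interpolation=cv2.INTER_CUBIC))
E
```

```text
(no output)
```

View pics/w4b.png

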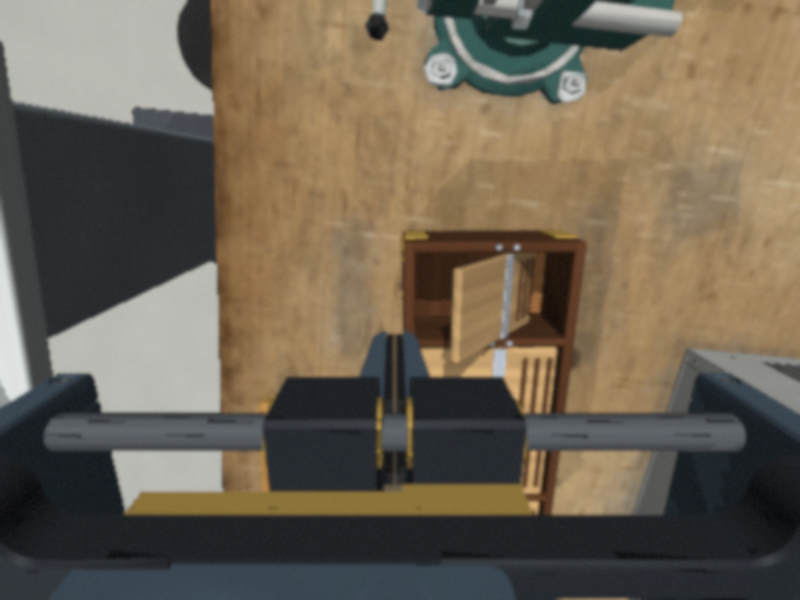

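View pics/s4.png

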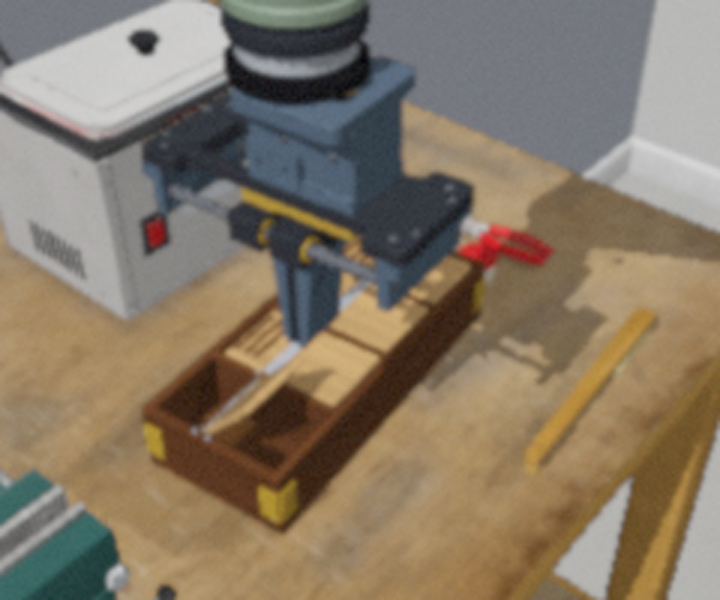

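Lid_1 stands at about 55°, with its near tip at around (455,270) in the wrist view, and the fingers are clear on the near side. I'll lower to z 0.085 and push towards the far side.

Request:
jog_arm([
  {"hand": 1, "travel": [0, 0, 0.03], "yaw": 0},
  {"hand": 1, "travel": [0, 0, 0.035], "yaw": 0},
  {"hand": 1, "travel": [0, 0, 0.02], "yaw": 0},
  {"hand": 1, "travel": [0, 0, 0], "yaw": 0},
  {"hand": 1, "travel": [0, 0.01, 0], "yaw": 0},
  {"hand": 1, "travel": [0, 0.01, 0], "yaw": 0},
  {"hand": 1, "travel": [0, 0.006, 0], "yaw": 0},
  {"hand": 1, "travel": [0, 0.004, 0], "yaw": 0},
  {"hand": 1, "travel": [0, 0.004, 0], "yaw": 0},
  {"hand": 1, "travel": [0, 0.004, 0], "yaw": 0},
])

```text
time: 11.8
tcp_pos: [0.5101, 0.0118, 0.0852]
eef_rot: [3.141, 0.0, 1.672]
wrist_force: [-0.1, 1.0, 1.4]
finger_gap: 0.0005
```

Request:
jog_arm([
  {"hand": 1, "travel": [0, 0.003, 0], "yaw": 0},
  {"hand": 1, "travel": [0, 0.003, 0], "yaw": 0},
  {"hand": 1, "travel": [0, 0.003, 0], "yaw": 0},
  {"hand": 1, "travel": [0, 0.003, 0], "yaw": 0},
  {"hand": 1, "travel": [0, 0, 0], "yaw": 0},
])

```text
time: 12.3
tcp_pos: [0.5223, 0.0131, 0.0849]
eef_rot: [3.141, 0.0, 1.672]
wrist_force: [0.1, -0.4, 0.2]
finger_gap: 0.0003
```

Request:
jog_arm([
  {"hand": 1, "travel": [0, 0.003, 0], "yaw": 0},
  {"hand": 1, "travel": [0, 0.003, 0], "yaw": 0},
  {"hand": 1, "travel": [0, 0.003, 0], "yaw": 0},
  {"hand": 1, "travel": [0, 0, 0], "yaw": 0},
])

```text
time: 12.7
tcp_pos: [0.5312, 0.014, 0.085]
eef_rot: [3.141, 0.0, 1.672]
wrist_force: [0.1, -0.3, 1.1]
finger_gap: 0.0004
```

```bash
python3 - <<'E'
from rig import bot
import cv2
im=bot.get_image("wrist"); cv2.imwrite("pics/w5b.png",cv2.resize(im[:,:,::-1],(800,600)))
im=bot.get_image("scene"); cv2.imwrite("pics/s5.png",cv2.resize(im[100:300,120:360,::-1],None,fx=3,fy=3,interpolation=cv2.INTER_CUBIC))
E
```

```text
(no output)
```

View pics/w5b.png

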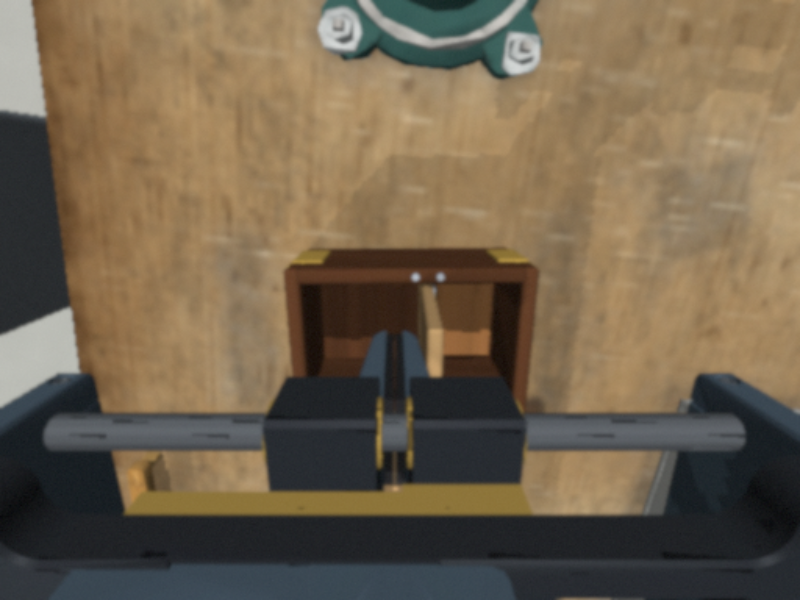

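View pics/s5.png

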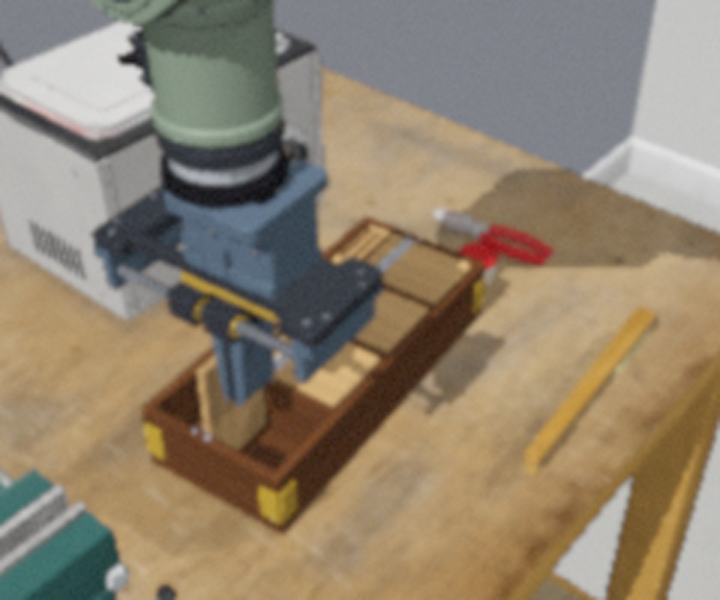

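Lid_1 is nearly upright, with its top edge at around (432,330). I'll push on towards the stop.

Request:
jog_arm([
  {"hand": 1, "travel": [0, 0.003, 0], "yaw": 0},
  {"hand": 1, "travel": [0, 0.002, 0], "yaw": 0},
  {"hand": 1, "travel": [0, 0, 0], "yaw": 0},
])

```text
time: 13.1
tcp_pos: [0.5359, 0.0145, 0.0849]
eef_rot: [3.141, 0.0, 1.672]
wrist_force: [-0.9, -0.5, -1.1]
finger_gap: 0.0005
```

Request:
jog_arm([
  {"hand": 1, "travel": [0, 0.002, 0], "yaw": 0},
  {"hand": 1, "travel": [0, 0, 0], "yaw": 0},
])

```text
time: 13.3
tcp_pos: [0.5378, 0.0146, 0.0849]
eef_rot: [3.141, 0.0, 1.672]
wrist_force: [-1.0, 0.1, 0.0]
finger_gap: 0.0006
```

Request:
jog_arm([
  {"hand": 1, "travel": [0, 0.001, 0], "yaw": 0},
  {"hand": 1, "travel": [0, 0, 0], "yaw": 0},
])

```text
time: 13.5
tcp_pos: [0.5384, 0.0147, 0.0849]
eef_rot: [-3.141, 0.0, 1.672]
wrist_force: [-0.8, -0.2, -0.4]
finger_gap: 0.0003
```

Request:
jog_arm([
  {"hand": 1, "travel": [0, 0.001, 0], "yaw": 0},
  {"hand": 1, "travel": [0, 0.001, 0], "yaw": 0},
  {"hand": 1, "travel": [0, 0, 0], "yaw": 0},
])

```text
time: 13.8
tcp_pos: [0.5405, 0.0149, 0.0848]
eef_rot: [-3.141, 0.0, 1.672]
wrist_force: [-0.9, 0.4, 0.3]
finger_gap: 0.0002
```

```bash
python3 - <<'E'
from rig import bot
import cv2
im=bot.get_image("wrist"); cv2.imwrite("pics/w6b.png",cv2.resize(im[:,:,::-1],(800,600)))
E
```

```text
(no output)
```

View pics/w6b.png

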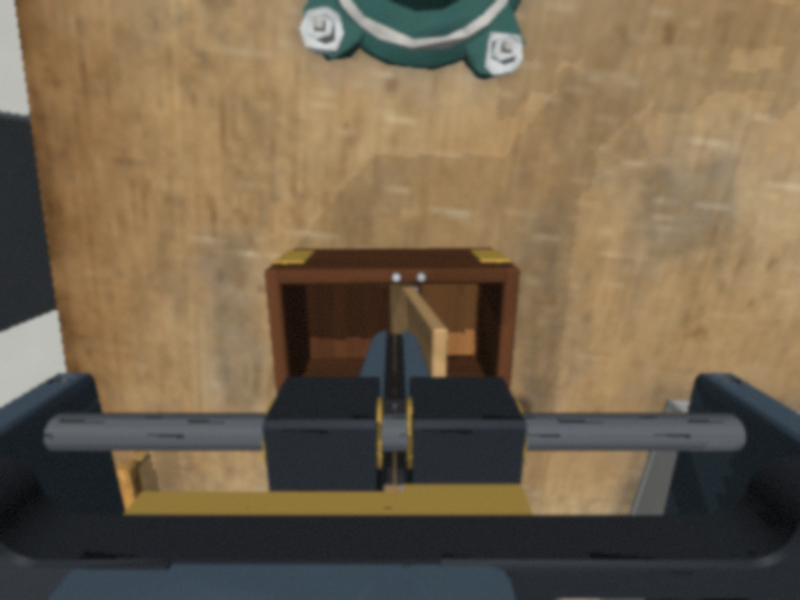

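Lid_1 leans back past upright: its underside shows at (405,310) and its top edge at (438,340). I'll back off and check it with nothing touching.

Request:
jog_arm([
  {"hand": 1, "travel": [0, -0.01, 0], "yaw": 0},
  {"hand": 1, "travel": [0, -0.03, 0], "yaw": 0},
  {"hand": 1, "travel": [0, -0.03, 0], "yaw": 0},
  {"hand": 1, "travel": [0, 0, -0.03], "yaw": 0},
  {"hand": 1, "travel": [0, 0, -0.04], "yaw": 0},
  {"hand": 1, "travel": [0, 0, -0.04], "yaw": 0},
  {"hand": 1, "travel": [0, 0, -0.03], "yaw": 0},
  {"hand": 1, "travel": [-0.04, 0, 0], "yaw": 0},
  {"hand": 1, "travel": [-0.04, 0, 0], "yaw": 0},
  {"hand": 1, "travel": [0, 0, 0], "yaw": 0},
  {"hand": 1, "travel": [0, 0, 0], "yaw": 0},
])

```text
time: 14.95
tcp_pos: [0.4784, -0.072, 0.2248]
eef_rot: [3.142, -0.001, 1.67]
wrist_force: [0.1, -0.8, 0.2]
finger_gap: 0.0007
```

```bash
python3 - <<'E'
from rig import bot
from h import *
s=bot.sense(); 
im=bot.get_image("wrist"); 
m=bot.camera_model("wrist");T=wristT(m,s["tcp_pos"],s["eef_rot"])
im=cv2.resize(im[:,:,::-1],(800,600)); raw=im.copy()
c=(.5508,-.0895,.107)
for th,col in((1.57,(0,0,255)),(1.8,(0,255,0))):
    # near-end lid centre-plane corners
    P=[(.008-.06*np.cos(th),.1035+e,.057+.06*np.sin(th)) for e in(.03,-.03)]
    q=(proj(m,case2w(c,P),T)+.2)*1.5625
    cv2.line(im,*[tuple(int(v) for v in p) for p in q],col,1)
cv2.imwrite("pics/w7b.png",im);cv2.imwrite("pics/w7z.png",cv2.resize(np.hstack([raw[180:420,350:600],im[180:420,350:600]]),None,fx=1.6,fy=1.6))
im=bot.get_image("scene"); cv2.imwrite("pics/s7.png",cv2.resize(im[100:300,120:360,::-1],None,fx=3,fy=3,interpolation=cv2.INTER_CUBIC))
im=bot.get_image("top"); cv2.imwrite("pics/t7.png",cv2.resize(im[135:275,140:340,::-1],None,fx=4,fy=4,interpolation=cv2.INTER_CUBIC))
E
```

```text
(no output)
```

View pics/w7b.png

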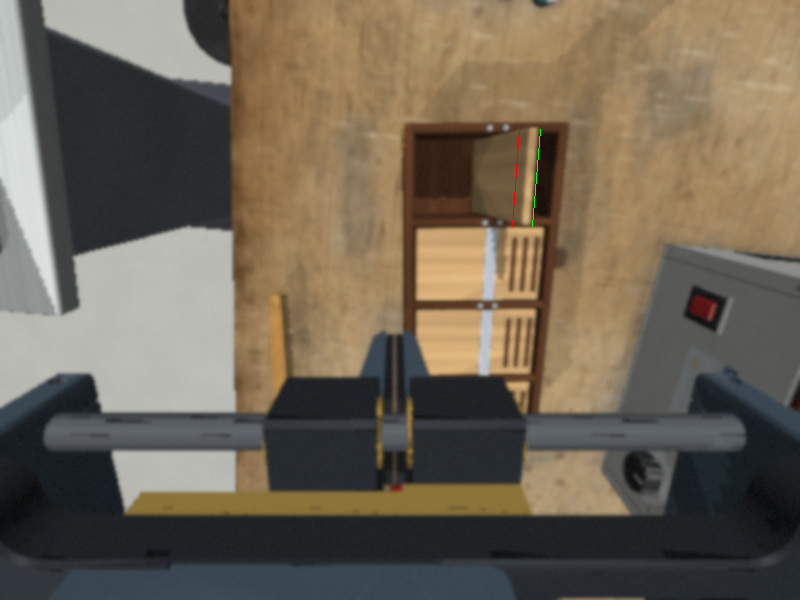

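View pics/s7.png

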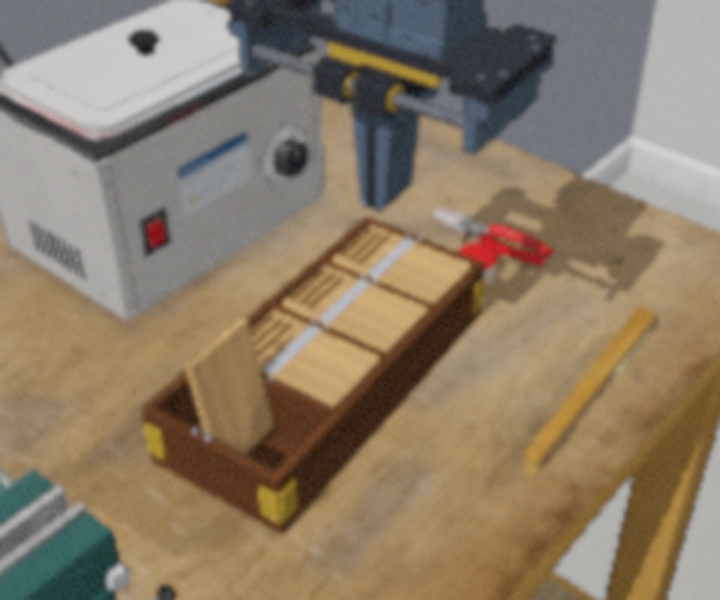

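View pics/t7.png

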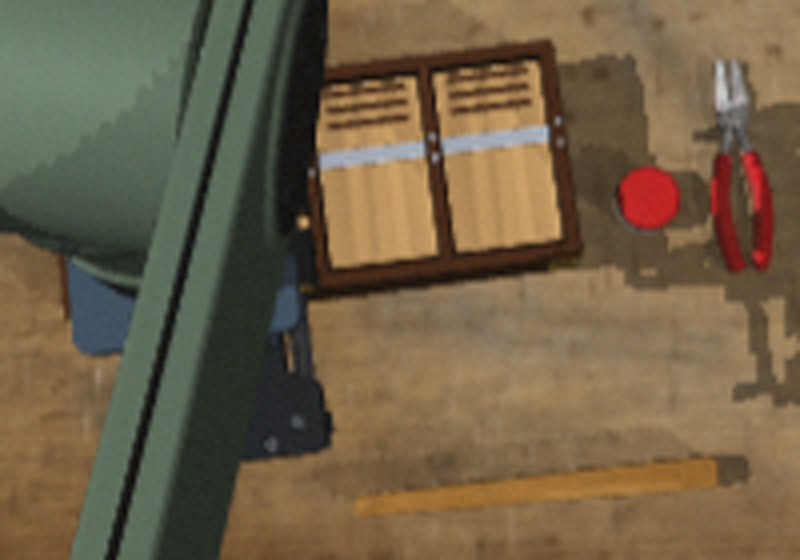

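Lid_1 stays leaning back by itself: its edge lies between the 1.57 (red) and 1.8 (green) lines, at about 1.7–1.75 rad. The jar, pliers and brush are where they were, so I'm handing the job in.

```bash
python3 -c "
from rig import bot
print(bot.finish_job())"
```

```text
the job is handed in; nothing more can be done
None
```

The free lid was lid_1, the leftmost, and I pushed it right open so that it stays leaning back on its own.

- **Finding it:** I pressed the ribs of lid_3, lid_2 and lid_1 in that order. Lid_3 and lid_2 held at about 11 N with almost no give, so both are chocked. Lid_1 went down under about 1.5–2 N. I did not press lid_4.
- **Opening it:** I pressed lid_1's far end down until its near end stood up about 55°. I then pushed its underside towards the far side until it was past upright.
- **Last checks:** With the arm clear, the wrist picture puts lid_1 between 1.57 and 1.8 rad, at about 1.7–1.75. The jar and pliers sit at the same pixels as at the start in the top picture. The brush also looks unmoved, but I judged it by eye.
- **Time and force:** It took about 15 s of the 48 s. The highest wrist force I read was about 12 N.
- **Disagreements:** The position fits from the top and wrist cameras differed by about 3 mm, and the scene camera was off by up to about 6 mm. The fingertips still landed on the ribs, which I checked by picture at lid_3.

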